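# Shut the tap and swing the filling spout over the jug

### The job

Get the empty filling station ready for the jug: first push the tap's lever round until the tap is fully shut, against its stop, then push the spout's arm round with a fingertip until its nozzle hangs over the middle of the mouth of the jug (the open vessel with a handle). Leave the jug and the other containers standing where they are.

Things in the scene. Friction and masses are not known exactly. Their poses are not given: they have to be found in the camera images.
- station: Fixed steel filling station, bolted to the bench: a base plate 110 x 110 x 12 mm with an upright column (34 mm diameter, 48 mm across at its collars), and a 20 mm level pipe that leaves the column along +y at 75 mm height, carries the brass tap at 170 mm and bends down to the bench at 260 mm. Origin: on the bench, on the column's axis. x points away from the robot, y along the pipe, z up. Its place and its yaw differ from run to run.
- spout (a joint): Angle of the spout in rad, turning about the column's vertical axis. At 0 the spout's arm points along the station's -x; positive turns it anticlockwise seen from above, towards the station's -y. Range -0.75 to 1.75. Stiff swivel: about 0.3 N m to turn it (2.5 N at 120 mm from the axis), stays where it is left, no spring.
- spout_pivot (a point): Point on the swivel axis at the height of the spout arm's centre line, 170 mm above the bench. The swivel cap's top is at 186 mm.
- nozzle (a point): Centre of the nozzle's lower end, 111 mm above the bench and 190 mm from the swivel axis. The spout is a round steel pipe of 18 mm diameter running level from the cap at 170 mm height, then straight down to the nozzle (24 mm across). Between the cap and the nozzle's downpipe the arm is free on both sides for pushing (30 to 170 mm from the axis), its underside 161 mm above the bench.
- tap (a joint): Angle of the tap's lever in rad, about a vertical axis. 0 = fully open, the lever in line with the pipe and pointing along the station's +y (away from the column); 1.571 = fully shut, at the stop, the lever square across the pipe and pointing along the station's -x. Positive turns anticlockwise seen from above. It starts open or nearly so. About 0.2 N m to turn it (2.5 N at 80 mm from the axis), stays where it is left.
- tap_pivot (a point): Point on the tap lever's turning axis, at mid-height of the lever, 130 mm above the bench.
- tap_tip (a point): Outer end of the tap lever, 115 mm from its axis, 130 mm above the bench. The lever is a level bar with a black rubber sleeve 70 mm long, 20 mm wide and 14 mm high (123 to 137 mm above the bench) over its outer part; the pipe below it reaches 85 mm.
- jug_rim (a point): Centre of the jug's mouth, 100 mm above the bench. The nozzle clears the rim by 11 mm.
- jug: The jug: white plastic open vessel, 88 mm across and 100 mm high, with a handle on its side (towards its own +y, 36 mm out) in any direction; loose, stands somewhere beneath the spout's arc. Origin: centre of its underside. It changes places with the beaker and the pot.
- beaker: White plastic open beaker without handle, 74 mm across, 85 mm high, loose, beneath the spout's arc. Origin: centre of its underside. Bystander.
- pot: White plastic pot with a closed lid, 72 mm across, 90 mm high, loose, beneath the spout's arc. Origin: centre of its underside. Bystander.
- sample: Small amber sample bottle with black cap, 44 mm across, 75 mm high, loose, near the tap. Origin: centre of its underside. Bystander.
Not all that is in view belongs to the job. What is shaped like the jug but blue or red is not meant.

How it is judged:
By the outcome, as a careful person would: the job done as asked, in the order asked, and still so for the second after the job is handed in, with the robot touching nothing.
It also fails if it takes over 58 s, if anything falls off the work surface, if the arm or the gripper's body presses on something with over 40 N, if the wrist force passes 120 N, or if a joint passes its speed limit or range.

### The arm

A 6-joint arm with a two-finger parallel gripper is mounted at the origin on the work surface. World frame = base frame: x ahead of the robot, y to its left, z up, the work surface at z = 0. Lengths are in mm, angles in rad, forces in N, time in s.
With the tool pointing down it reaches from about 300 to 775 mm from the base axis. Payload 14.6 kg.
Tool frame: the origin (TCP) lies midway between the tips of the shut fingers; the grasp point (between the pads) lies 19 mm behind it (pinch_z is the distance from the TCP to the grasp point, in mm); z points along the fingers, y is the direction in which the jaws open and shut (so a half turn about z gives the same grasp; the last joint's range is limited). The gripper opens to 94 mm and grips with 3 to 60 N. Pads are 16 mm wide; open, the fingers measure 119 mm over their backs; the gripper's body (75 mm by 177 mm) begins 78 mm behind the grasp point.
Start: joints at [-1.358, 0.3, 1.521, -0, 1.321, -0.067], TCP at [151.883, -528.603, 205.446] pointing down, gripper open.
Joint ranges: [-3.03, 3.03], [-0.79, 2.21], [0.23, 2.52], [-1.04, 4.18], [0, 3.07], [-2.55, 2.55]. Speed limits (rad/s): [2.22, 2.22, 2.57, 3.14, 3.14, 3.14].

### API

Orientations are given as [roll, pitch, yaw] about the fixed x, y, z axes, in that order (R = Rz(yaw) Ry(pitch) Rx(roll)).
In Python, from cell import read_state, camera, sign_off, pinch_z gives the robot as it stands. The module is installed in compiled form; this text tells all that it offers.
- The arm moves only by the tool servo_tool, never from a script. Its argument "series" is a list of rows, each a list of 6 numbers: the shift along the tool's x, y, z in cm, then the turn, a rotation vector about the tool's x, y, z in rad. In form: [[tx, ty, tz, rx, ry, rz], ...]. A call has exactly 10 rows; each row is the pose to reach, as a shift and turn from the pose commanded when the call began, along the tool's axes at that moment; what a row does not reach only later rows make up. A row lasts 1/12 s, in which the tool goes at most 41.7 mm and 7.16 degrees, less where a joint would pass 70% of its speed; a pose out of reach is approached as far as the arm can. A call with a gripper value outside its range is refused whole. "gripper" is the finger opening in cm, from 0 to 9.4, set as the call begins (left out, the last holds). The fingers move at their own pace and stop on an object; "grip_force" is the grip in N (left out, the last holds). Time passes only in rows, so rows that repeat a pose let the fingers close, or fill a call up. It gives the time, the measured TCP pose, the force and the opening at its end, in the units of the state.
- read_state(): the state, without advancing time (a new reading comes with each control period).
- camera(name): name is "scene" or "top" or "wrist"; returns a dict with "pixels" (420x560x3 uint8, red, green, blue), "fx", "fy", "cx", "cy" (pixels), "k1" (the pictures are not rectified: a ray, as slopes to the right and down, at radius r is drawn at 1 + k1 r^2 times it, then the intrinsics apply), "pose" (4x4, takes a point from camera to world coordinates); the wrist camera has in their place "mount" (4x4, takes a point from camera to tool coordinates, whose origin is the TCP and whose axes are the flange's). Camera axes: x right, y down, z forward; pixel columns grow to the right and rows downward; lengths in mm; the calibration is good to about 2 mm. A picture is of the moment at which its call begins: read the wrist's pose just before it. There is no depth.
- sign_off(): hands the job in, once; it reports no verdict.
The state is a dict: "clock": time; "joints": joint angles; "qd": joint speeds; "effort": joint torques, N m; "eef_pos": TCP position; "eef_rot": TCP orientation; "wrist_force": force on the tool from outside, world axes, zero at the start; "moment": the same for the moment, N m; "finger_gap": finger opening in mm.
Only numpy, scipy, OpenCV 4.12 (cv2) and the standard library are available. Lean on these libraries where they do the work, as an engineer would, in place of code of your own. Each camera call takes 0.05 s, during which the arm holds its last target.

## Working session

There is one attempt and no reset: what is moved stays moved. The work goes in short steps, Python scripts to look and compute and a tool call to move; the robot and the scene stay as the last step left them, time stands still between calls to the robot, and variables do not carry over. Pictures are saved under pics/ and viewed, and the job is handed in when it is done.

Besides the shell and the picture viewer there is one more tool, called by a JSON object that holds its "name" and its "arguments". servo_tool: Moves the arm, as the interface text tells. Its arguments: {"type":"object","properties":{"series":{"type":"array"},"gripper":{"type":"number"},"grip_force":{"type":"number"}},"required":["series"]}

```bash
mkdir -p pics
python3 - <<'E'
from cell import *
import cv2,numpy as np,pickle
s=read_state();print(s)
d={}
for n in("scene","top","wrist"):
    c=camera(n);d[n]=c;cv2.imwrite(f"pics/{n}0.png",c["pixels"][:,:,::-1]);print(n,{k:(np.round(v,3).tolist() if k!='pixels' else 0) for k,v in c.items()})
pickle.dump(d,open("c0.pkl","wb"));print(pinch_z)
E
```

```text
{'clock': 0.0, 'joints': array([-1.35759726e+00,  3.00452321e-01,  1.52160623e+00, -3.17461027e-05,
        1.32072824e+00, -6.66054150e-02]), 'qd': array([ 1.36373910e-03, -4.48395171e-04,  5.28334570e-04, -1.08703519e-03,
       -6.01055712e-05, -1.90970653e-03]), 'effort': array([ 1.63982645e-04, -5.31802154e+01, -3.52738059e+01,  7.08356453e-02,
        2.43719341e-02, -1.11391141e-04]), 'eef_pos': array([ 151.81883491, -528.33827635,  204.88600411]), 'eef_rot': array([-3.14039912e+00, -4.87962096e-05,  2.79812325e-01]), 'wrist_force': array([-0.88661353,  0.90651705,  0.1903303 ]), 'moment': array([ 0.04429303, -0.02822814,  0.00365171]), 'finger_gap': 93.76675916091385}
scene {'pixels': 0, 'fx': 401.339, 'fy': 401.339, 'cx': 279.301, 'cy': 205.496, 'k1': -0.116, 'pose': [[-0.561, 0.612, -0.557, 971.801], [0.827, 0.414, -0.38, 273.064], [-0.002, -0.674, -0.739, 790.502], [0.0, 0.0, 0.0, 1.0]]}
top {'pixels': 0, 'fx': 409.628, 'fy': 409.628, 'cx': 273.72, 'cy': 207.123, 'k1': -0.114, 'pose': [[0.03, -0.996, 0.082, 398.293], [-0.999, -0.028, 0.019, -91.225], [-0.017, -0.083, -0.996, 1079.152], [0.0, 0.0, 0.0, 1.0]]}
wrist {'pixels': 0, 'fx': 342.953, 'fy': 342.953, 'cx': 280.045, 'cy': 208.301, 'k1': -0.058, 'mount': [[-0.0, -0.964, -0.266, 75.939], [1.0, -0.0, 0.0, -0.324], [-0.0, -0.266, 0.964, -179.981], [0.0, 0.0, 0.0, 1.0]]}
18.8
```

View pics/top0.png

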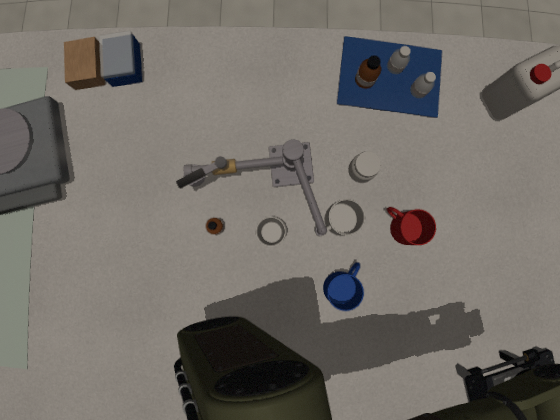

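View pics/scene0.png

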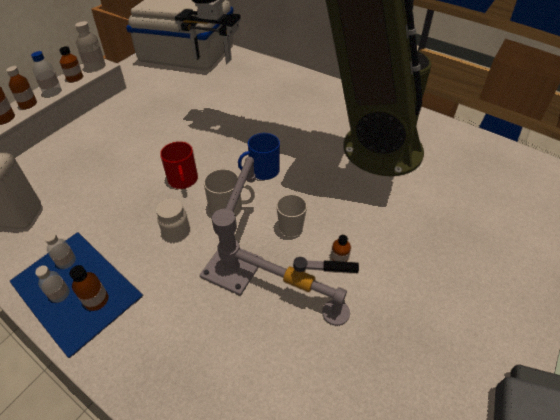

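View pics/wrist0.png

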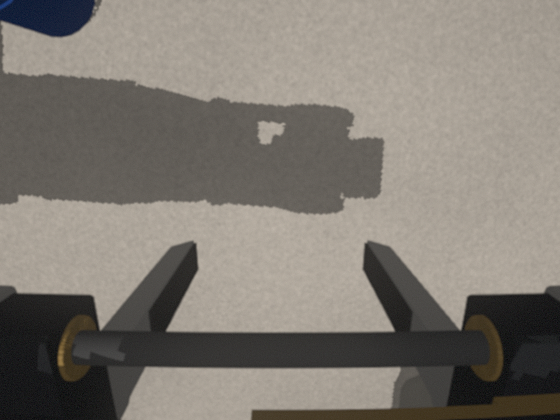

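Run:
```python
import cv2,pickle
d=pickle.load(open("c0.pkl","rb"))
t=d["top"]["pixels"][120:320,165:445,::-1]
cv2.imwrite("pics/topz.png",cv2.resize(t,(798,570),interpolation=cv2.INTER_CUBIC))
t=d["scene"]["pixels"][130:340,140:400,::-1]
cv2.imwrite("pics/scz.png",cv2.resize(t,(728,588),interpolation=cv2.INTER_CUBIC))
```

```text
(no output)
```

View pics/topz.png

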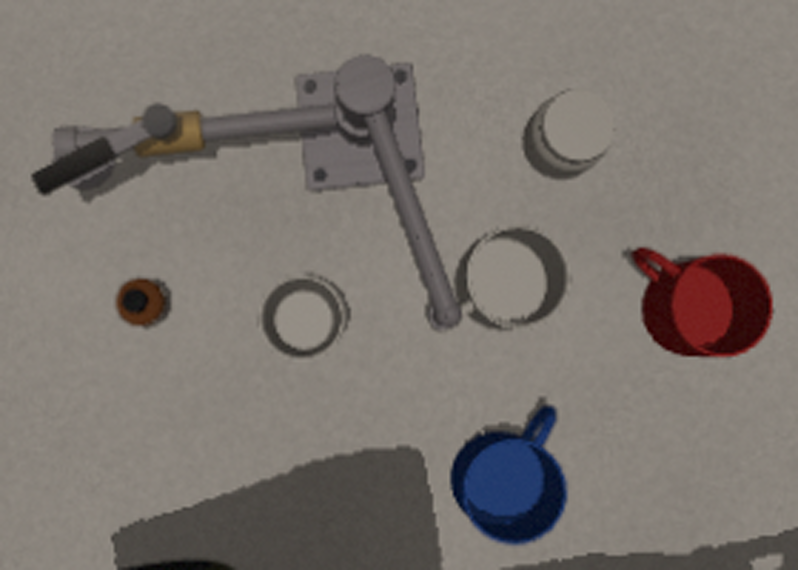

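View pics/scz.png

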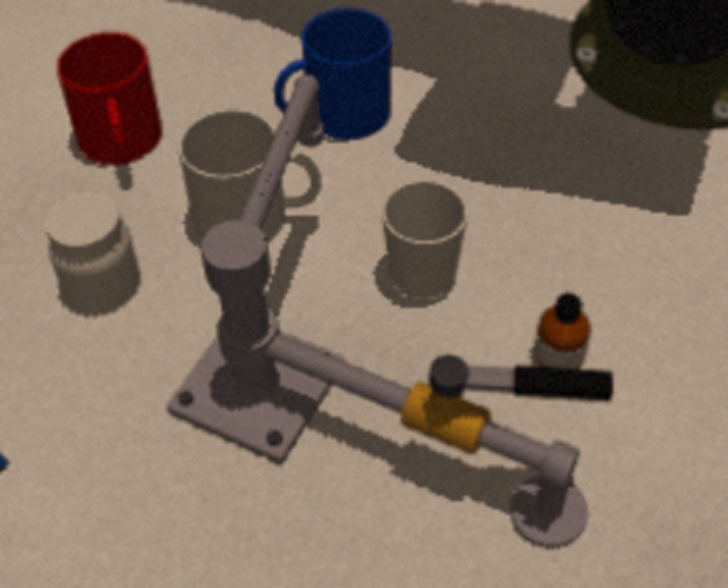

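```bash
cat > h.py <<'E'
import numpy as np,cv2
def ray(c,u,v,pose=None):
    K=np.array([[c["fx"],0,c["cx"]],[0,c["fy"],c["cy"]],[0,0,1]])
    p=cv2.undistortPoints(np.array([[[u,v]]],float),K,np.array([c["k1"],0,0,0,0]))[0,0]
    T=c["pose"] if pose is None else pose
    return T[:3,3],T[:3,:3]@np.array([p[0],p[1],1])
def plane(c,u,v,z,pose=None):
    o,d=ray(c,u,v,pose);return o+d*(z-o[2])/d[2]
def tri(c1,p1,c2,p2):
    o1,d1=ray(c1,*p1);o2,d2=ray(c2,*p2)
    s=np.linalg.lstsq(np.c_[d1,-d2],o2-o1,rcond=None)[0]
    a=o1+d1*s[0];b=o2+d2*s[1];return (a+b)/2,np.linalg.norm(a-b)
E
python3 - <<'E'
import pickle;from h import *
d=pickle.load(open("c0.pkl","rb"));t,s=d["top"],d["scene"]
T=lambda u,v:((u+.5)/2.85+165-.5,(v+.5)/2.85+120-.5)
S=lambda u,v:((u+.5)/2.8+140-.5,(v+.5)/2.8+130-.5)
np.set_printoptions(precision=1,suppress=True)
for n,a,b,z in [("cap",(365,83),(235,245),186),("rim",(511,278),(230,143),100),("knob",(158,119),(449,369),145),("tip",(40,184),(611,384),130),("beaker",(306,316),(425,212),85),("pot",(577,124),(84,219),90),("sample",(134,300),(568,302),75),("elbow",(446,312),(309,88),179),("pipeend",(66,135),(559,457),85)]:
    print(n,plane(t,*T(*a),z),plane(s,*S(*b),z),*tri(t,T(*a),s,S(*b)))
for n,q in [("riml",(457,278)),("rimr",(567,278)),("rimt",(511,228)),("rimb",(511,328))]: print(n,plane(t,*T(*q),100))
for q in [(380,115),(415,210),(440,290)]: print("arm",plane(t,*T(*q),174))
for q in [(182,148),(278,148),(230,113),(230,176)]: print("rimS",plane(s,*S(*q),100))
E
```

```text
cap [ 602.9 -112.6  186. ] [ 604.1 -112.   186. ] [ 603.3 -112.7  184.7] 0.22678362285969741
rim [ 459.6 -241.5  100. ] [ 462.2 -246.5  100. ] [ 461.2 -243.7  100.4] 5.436307651616622
knob [578.3  54.2 145. ] [583.9  56.8 145. ] [579.8  54.9 138.4] 0.789840038594857
tip [524.4 152.7 130. ] [522.3 153.3 130. ] [523.9 152.9 131.7] 1.460175694886057
beaker [423.2 -69.9  85. ] [423.3 -65.9  85. ] [422.3 -68.4  82.6] 3.388972410414206
pot [ 594.5 -298.3   90. ] [ 595.6 -298.3   90. ] [ 594.9 -298.8   89. ] 0.6043311314531169
sample [432.7  79.4  75. ] [433.4  78.4  75. ] [433.   78.9  75. ] 1.1818317303391104
elbow [ 427.  -179.7  179. ] [ 434.  -174.7  179. ] [ 427.2 -180.4  171.3] 0.06750628291995651
pipeend [573.9 143.6  85. ] [568.3 142.5  85. ] [572.4 142.9  91.3] 1.7859633947359004
riml [ 458.3 -196.1  100. ]
rimr [ 460.9 -288.9  100. ]
rimt [ 501.8 -240.9  100. ]
rimb [ 417.6 -242.3  100. ]
arm [ 580.4 -125.3  174. ]
arm [ 505.9 -154.3  174. ]
arm [ 444.1 -175.1  174. ]
rimS [ 490.8 -277.8  100. ]
rimS [ 443.4 -207.2  100. ]
rimS [ 431.9 -271.7  100. ]
rimS [ 493.6 -220.3  100. ]
```

{"name": "servo_tool", "arguments": {"series": [[1.5,-1.3,-1.5,0,0,0],[4.5,-4,-2.5,0,0,0],[7.5,-6.8,-3,0,0,0],[10.5,-9.5,-3,0,0,0],[13.5,-12.2,-3,0,0,0],[16.5,-14.9,-3,0,0,0],[19.5,-17.6,-3,0,0,0],[22.5,-20.3,-3,0,0,0],[25.5,-23,-3,0,0,0],[28,-25.3,-3,0,0,0]], "gripper": 0}}

```text
clock: 0.98
eef_pos: [351.8, -205.9, 235.5]
eef_rot: [3.141, -0.0, 0.28]
wrist_force: [0.9, -0.9, 0.2]
finger_gap: 30.5
```

{"name": "servo_tool", "arguments": {"series": [[2,-1.8,0,0,0,0],[5,-4.5,0,0,0,0],[8,-7.2,0,0,0,0],[11,-9.9,0,0,0,0],[14,-12.6,0,0,0,0],[17,-15.3,0,0,0,0],[20,-18,0,0,0,0],[23,-20.7,0,0,0,0],[26,-23.4,0,0,0,0],[28.5,-25.6,0,0,0,0]]}}

```text
clock: 1.82
eef_pos: [555.1, 119.2, 235.0]
eef_rot: [-3.141, 0.0, 0.281]
wrist_force: [0.6, -0.7, -0.2]
finger_gap: 0.2
```

Run:
```python
from cell import *
print(read_state())
```

```text
{'clock': 1.8167, 'joints': array([1.47003457e-01, 3.19237188e-01, 1.42677874e+00, 1.40299700e-04,
       1.39596399e+00, 1.43705721e+00]), 'qd': array([ 0.53117038,  0.61828227, -0.79502898, -0.00192916,  0.17780642,
        0.52777333]), 'effort': array([ -1.78753003, -59.96806026, -31.2359798 ,   0.1338177 ,
        -0.42617261,  -0.79312814]), 'eef_pos': array([555.06831412, 119.2267117 , 235.04844874]), 'eef_rot': array([-3.14140410e+00,  3.65384258e-04,  2.80718181e-01]), 'wrist_force': array([ 0.58855649, -0.70445393, -0.1660532 ]), 'moment': array([-0.00997435,  0.03610347, -0.01133391]), 'finger_gap': 0.21715438723300845}
```

{"name": "servo_tool", "arguments": {"series": [[1.5,-1.4,0,0,0,0],[2.9,-2.7,0,0,0,0],[2.9,-2.7,1,0,0,0],[2.9,-2.7,3,0,0,0],[2.9,-2.7,5,0,0,0],[2.9,-2.7,7,0,0,0],[2.9,-2.7,9,0,0,0],[2.9,-2.7,10.8,0,0,0],[2.9,-2.7,12.1,0,0,0],[2.9,-2.7,12.1,0,0,0]]}}

```text
clock: 2.65
eef_pos: [573.1, 149.7, 111.2]
eef_rot: [-3.141, 0.005, 0.279]
wrist_force: [-1.1, -0.2, 0.2]
finger_gap: 0.4
```

Run:
```python
from cell import *
import cv2
s=read_state();print(s["eef_pos"])
for n in ("scene","wrist"):
    cv2.imwrite(f"pics/{n}1.png",camera(n)["pixels"][:,:,::-1])
```

```text
[573.06328982 149.71027105 111.17806798]
```

View pics/scene1.png

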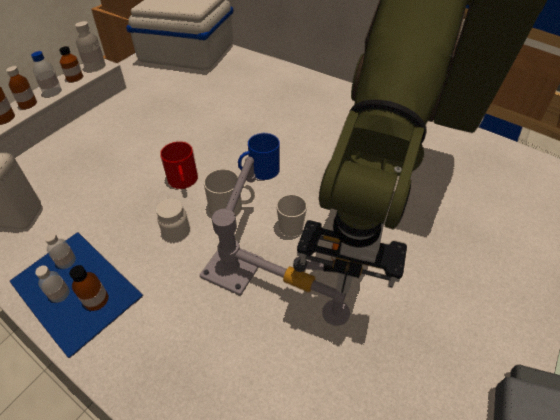

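View pics/wrist1.png

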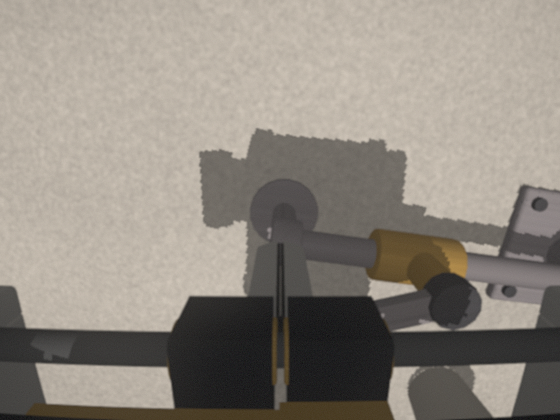

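```bash
cat > path.py <<'E'
import numpy as np
from scipy.spatial.transform import Rotation as R
def tool(pts,cmd,yaw=0.28):
    M=R.from_euler('xyz',[np.pi,0,yaw]).as_matrix()
    return np.round((np.array(pts)-cmd)@M/10,1)
P=np.array([581.5,56.3])
def lev(phi,o,r=88,z=112): 
    return [*(P+r*np.array([-np.sin(phi),np.cos(phi)])+o*np.array([np.cos(phi),np.sin(phi)])),z]
E
python3 - <<'E'
from path import *
cmd=np.array([574.9,151.6,113.])
pts=[lev(f,20) for f in np.linspace(.45,1.65,20)]
for p,t in zip(pts,tool(pts,cmd)): print(np.round(p),t.tolist())
E
```

```text
[561. 144. 112.] [-1.5, 0.3, 0.1]
[556. 143. 112.] [-2.1, 0.3, 0.1]
[550. 141. 112.] [-2.7, 0.3, 0.1]
[545. 139. 112.] [-3.2, 0.4, 0.1]
[540. 136. 112.] [-3.8, 0.5, 0.1]
[535. 134. 112.] [-4.3, 0.6, 0.1]
[530. 131. 112.] [-4.9, 0.8, 0.1]
[526. 127. 112.] [-5.4, 1.0, 0.1]
[521. 123. 112.] [-5.9, 1.2, 0.1]
[517. 120. 112.] [-6.4, 1.5, 0.1]
[513. 115. 112.] [-6.9, 1.8, 0.1]
[510. 111. 112.] [-7.4, 2.1, 0.1]
[506. 106. 112.] [-7.8, 2.5, 0.1]
[503. 101. 112.] [-8.3, 2.8, 0.1]
[501.  96. 112.] [-8.7, 3.3, 0.1]
[498.  91. 112.] [-9.0, 3.7, 0.1]
[496.  86. 112.] [-9.4, 4.1, 0.1]
[495.  80. 112.] [-9.7, 4.6, 0.1]
[493.  75. 112.] [-10.0, 5.1, 0.1]
[492.  69. 112.] [-10.2, 5.6, 0.1]
```

{"name": "servo_tool", "arguments": {"series": [[-0.8,0.2,0,0,0,0],[-1.5,0.3,0,0,0,0],[-2.1,0.3,0,0,0,0],[-2.7,0.3,0,0,0,0],[-3.2,0.4,0,0,0,0],[-3.8,0.5,0,0,0,0],[-4.3,0.6,0,0,0,0],[-4.9,0.8,0,0,0,0],[-5.4,1.0,0,0,0,0],[-5.9,1.2,0,0,0,0]]}}

```text
clock: 3.58
eef_pos: [520.9, 122.5, 114.4]
eef_rot: [-3.141, 0.0, 0.28]
wrist_force: [3.4, 1.2, -0.1]
finger_gap: 0.2
```

Contact (about 3.5 N, as expected). Continue the arc.

{"name": "servo_tool", "arguments": {"series": [[-0.5,0.3,0,0,0,0],[-1.0,0.6,0,0,0,0],[-1.5,0.9,0,0,0,0],[-1.9,1.3,0,0,0,0],[-2.4,1.6,0,0,0,0],[-2.8,2.1,0,0,0,0],[-3.1,2.5,0,0,0,0],[-3.5,2.9,0,0,0,0],[-3.8,3.4,0,0,0,0],[-4.1,3.9,0,0,0,0]]}}

```text
clock: 4.42
eef_pos: [492.5, 73.5, 114.4]
eef_rot: [-3.141, 0.0, 0.28]
wrist_force: [2.0, 1.3, -0.5]
finger_gap: 0.3
```

Run:
```python
from cell import *
import cv2
s=read_state();print(s["eef_pos"],s["wrist_force"])
for n in ("scene","wrist"):
    cv2.imwrite(f"pics/{n}2.png",camera(n)["pixels"][:,:,::-1])
```

```text
[492.50056261  73.45060812 114.42355373] [ 1.95742182  1.29811658 -0.46283593]
```

View pics/wrist2.png

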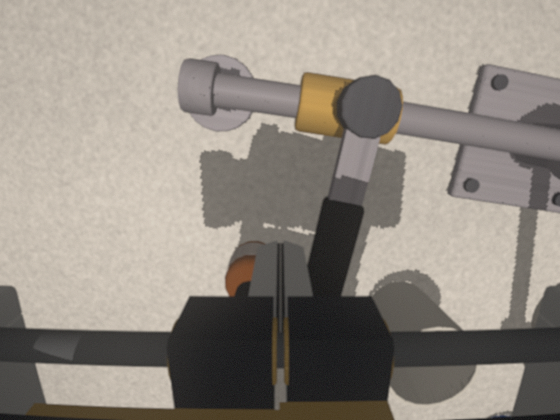

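{"name": "servo_tool", "arguments": {"series": [[0,0.3,0,0,0,0],[0,0.6,0,0,0,0],[0,0.8,0,0,0,0],[0,1.0,0,0,0,0],[0,1.1,0,0,0,0],[0,1.2,0,0,0,0],[0,1.3,0,0,0,0],[0,1.4,0,0,0,0],[0,1.5,0,0,0,0],[0,1.5,0,0,0,0]]}}

```text
clock: 5.35
eef_pos: [494.3, 66.4, 114.2]
eef_rot: [-3.128, 0.003, 0.28]
wrist_force: [-19.0, 58.0, 10.3]
finger_gap: 0.5
```

{"name": "servo_tool", "arguments": {"series": [[0,-0.7,0,0,0,0],[0,-1.2,0,0,0,0],[0,-2,0,0,0,0],[0,-3,0,0,0,0],[0,-3,-1.5,0,0,0],[0,-3,-4,0,0,0],[0,-3,-7,0,0,0],[0,-3,-10,0,0,0],[0,-3,-12,0,0,0],[0,-3,-12,0,0,0]]}}

```text
clock: 6.18
eef_pos: [489.9, 88.7, 238.7]
eef_rot: [3.14, -0.006, 0.28]
wrist_force: [0.6, 0.2, 0.3]
finger_gap: 0.4
```

Run:
```python
from cell import *
import cv2,pickle
s=read_state();print(s["eef_pos"],s["wrist_force"])
d={}
for n in ("scene","wrist"):
    d[n]=camera(n);cv2.imwrite(f"pics/{n}3.png",d[n]["pixels"][:,:,::-1])
d["s"]=s;pickle.dump(d,open("c3.pkl","wb"))
```

```text
[489.89661431  88.66348677 238.69617515] [0.64792458 0.24137639 0.25291213]
```

View pics/wrist3.png

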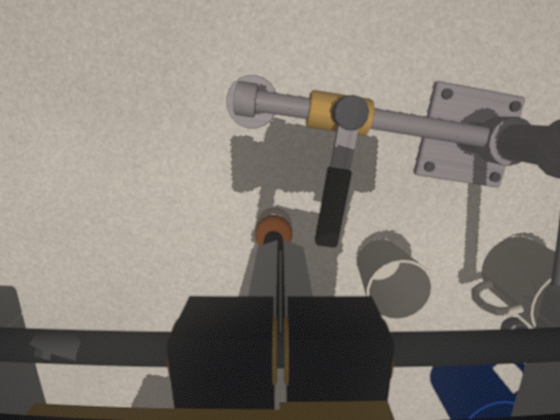

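View pics/scene3.png

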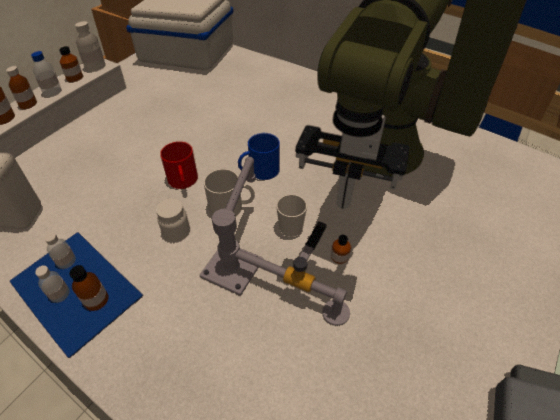

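Run:
```python
from h import *;import pickle
from scipy.spatial.transform import Rotation as R
d=pickle.load(open("c3.pkl","rb"));s=d["s"];c=d["wrist"]
T=np.eye(4);T[:3,:3]=R.from_euler('xyz',s["eef_rot"]).as_matrix();T[:3,3]=s["eef_pos"];W=T@c["mount"]
f=lambda u,v,z:plane(c,u,v,z,W)
im=c["pixels"].astype(int)
a=f(262,103.5,80);b=f(480,136,80);print("pipe",a,b,"yaw",np.arctan2(*(a-b)[[0,1]]*[-1,1]))
m=(im.max(2)<45).astype(np.uint8);m[:165]=0;m[247:]=0;m[:,:305]=0;m[:,365:]=0
ct=max(cv2.findContours(m,0,2)[0],key=cv2.contourArea);print(cv2.minAreaRect(ct))
bx=cv2.boxPoints(cv2.minAreaRect(ct));bx=bx[np.argsort(bx[:,1])]
n=f(*bx[:2].mean(0),137);t=f(*bx[2:].mean(0),137)
print("sleeve",n,t,np.linalg.norm(n-t),"phi",np.arctan2(-(t-n)[0],(t-n)[1]))
print("knob",f(351,112,145))
```

```text
pipe [568.68093368 129.11067928  80.        ] [600.11645013 -86.05599842  80.        ] yaw 0.1450720766206208
((332.5439758300781, 206.50799560546875), (22.181793212890625, 77.01017761230469), 10.30484676361084)
sleeve [535.127923   50.5588216 137.       ] [468.33479084  40.92006177 137.        ] 67.48502200796597 phi 1.7141145871502568
knob [580.36135967  57.51048693 145.        ]
```

{"name": "servo_tool", "arguments": {"series": [[-0.8,2,0,0,0,0],[-2.2,5,0,0,0,0],[-3.6,8.5,0,0,0,0],[-5,12,0,0,0,0],[-6.4,15,0,0,0,0],[-7.4,17.5,0,0,0,0],[-7.8,18.4,0,0,0,0],[-7.8,18.4,0,0,0,0],[-7.8,18.4,0,0,0,0],[-7.8,18.4,0,0,0,0]]}}

```text
clock: 7.12
eef_pos: [464.5, -108.8, 234.0]
eef_rot: [-3.141, 0.001, 0.281]
wrist_force: [0.0, -0.4, 0.4]
finger_gap: 0.3
```

Run:
```python
from cell import *
import cv2,pickle
s=read_state();print(s["eef_pos"],s["wrist_force"])
d={}
for n in ("top","wrist"):
    d[n]=camera(n);cv2.imwrite(f"pics/{n}4.png",d[n]["pixels"][:,:,::-1])
d["s"]=s;pickle.dump(d,open("c4.pkl","wb"))
```

```text
[ 464.51318157 -108.80555398  233.97360684] [ 0.00839673 -0.42100461  0.38839246]
```

View pics/wrist4.png

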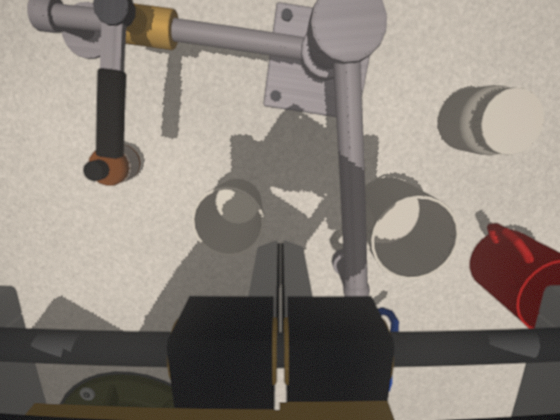

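```bash
cat >> h.py <<'E'
from scipy.spatial.transform import Rotation as R
def wpose(s,c):
    T=np.eye(4);T[:3,:3]=R.from_euler('xyz',s["eef_rot"]).as_matrix();T[:3,3]=s["eef_pos"];return T@c["mount"]
E
python3 - <<'E'
from h import *;import pickle
d=pickle.load(open("c4.pkl","rb"));s=d["s"];c=d["wrist"];W=wpose(s,c)
f=lambda u,v,z:plane(c,u,v,z,W).round(1)
for q in [(371,238),(456,235),(430,184),(412,277),(413,228)]: print("rim",f(*q,100))
E
python3 - <<'E'
import cv2,pickle
d=pickle.load(open("c4.pkl","rb"))
cv2.imwrite("pics/wz4.png",cv2.resize(d["wrist"]["pixels"][150:300,320:520,::-1],(800,600),interpolation=cv2.INTER_CUBIC))
E
```

```text
rim [ 449.8 -205.2  100. ]
rim [ 475.9 -285.8  100. ]
rim [ 516.1 -240.6  100. ]
rim [ 421.6 -260.5  100. ]
rim [ 470.9 -241.3  100. ]
```

View pics/wz4.png

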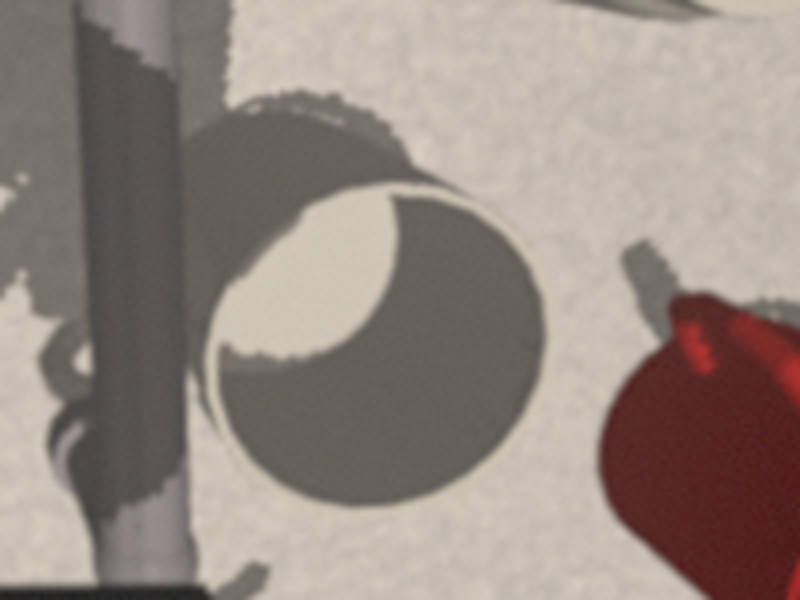

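Run:
```python
from h import *;import pickle
d=pickle.load(open("c4.pkl","rb"));s=d["s"];c=d["wrist"];W=wpose(s,c)
f=lambda u,v,z:plane(c,320+u/4-.4,150+v/4-.4,z,W).round(1)
for q in [(376,345),(205,375),(546,330),(400,183),(360,507)]: print("rim",f(*q,100))
print(plane(c,349,26,186,W),s["eef_pos"])
pts=np.array([f(*q,100)[:2] for q in [(205,375),(546,330),(400,183),(360,507),(515,235),(240,450),(480,465)]])
A=np.c_[2*pts,np.ones(len(pts))];x=np.linalg.lstsq(A,(pts**2).sum(1),rcond=None)[0];print(x[:2],np.sqrt(x[2]+x[:2]@x[:2]))
from path import *
C=np.array([603.5,-112.3]);J=np.array([461.5,-243]);v=J-C;al=np.arctan2(-v[1],-v[0]);print(al,np.hypot(*v))
cmd=np.array([465.,-109.,238.])
for a in np.linspace(.2,.76,9):
  for o in (20,):
    p=[*(C+130*np.array([-np.cos(a),-np.sin(a)])+o*np.array([-np.sin(a),np.cos(a)])),150]
    print(round(a,2),np.round(p),tool([p],cmd)[0].tolist())
```

```text
rim [ 463.5 -245.   100. ]
rim [ 444.5 -207.   100. ]
rim [ 478.8 -284.6  100. ]
rim [ 503.1 -235.2  100. ]
rim [ 421.7 -257.8  100. ]
[ 599.79757358 -113.41075428  186.        ] [ 464.51318157 -108.80555398  233.97360684]
[ 462.28247235 -246.06715518] 42.29215482923925
0.7439843788526077 192.9934972997795
0.2 [ 472. -119.  150.] [0.4, 1.1, 8.8]
0.27 [ 473. -128.  150.] [0.2, 2.0, 8.8]
0.34 [ 474. -137.  150.] [0.1, 2.9, 8.8]
0.41 [ 476. -146.  150.] [0.1, 3.8, 8.8]
0.48 [ 479. -155.  150.] [0.1, 4.8, 8.8]
0.55 [ 482. -163.  150.] [0.2, 5.7, 8.8]
0.62 [ 486. -172.  150.] [0.3, 6.6, 8.8]
0.69 [ 491. -180.  150.] [0.5, 7.5, 8.8]
0.76 [ 495. -187.  150.] [0.8, 8.4, 8.8]
```

{"name": "servo_tool", "arguments": {"series": [[0,0,1.5,0,0,0],[0,0,4,0,0,0],[0,0,6.5,0,0,0],[0,0,8,0,0,0],[0,0,8.5,0,0,0],[0.2,0.5,8.5,0,0,0],[0.2,1,8.5,0,0,0],[0.2,1.5,8.5,0,0,0],[0.2,2,8.5,0,0,0],[0.1,2.5,8.5,0,0,0]]}}

```text
clock: 8.05
eef_pos: [472.8, -134.4, 150.1]
eef_rot: [3.141, -0.001, 0.28]
wrist_force: [0.3, -0.2, -0.5]
finger_gap: 0.9
```

{"name": "servo_tool", "arguments": {"series": [[0,0.4,0,0,0,0],[0,0.8,0,0,0,0],[0,1.2,0,0,0,0],[0,1.6,0,0,0,0],[0,2,0,0,0,0],[0,2.3,0,0,0,0],[0.1,2.6,0,0,0,0],[0.1,2.9,0,0,0,0],[0.1,3.2,0,0,0,0],[0.1,3.2,0,0,0,0]]}}

```text
clock: 8.88
eef_pos: [482.2, -164.7, 149.4]
eef_rot: [3.141, 0.0, 0.28]
wrist_force: [0.0, -0.1, -0.4]
finger_gap: 0.8
```

Run:
```python
from cell import *
import cv2,pickle
s=read_state();print(s["eef_pos"],s["wrist_force"])
d={}
for n in ("scene","wrist"):
    d[n]=camera(n);cv2.imwrite(f"pics/{n}5.png",d[n]["pixels"][:,:,::-1])
d["s"]=s;pickle.dump(d,open("c5.pkl","wb"))
```

```text
[ 482.18263686 -164.71553327  149.35816607] [ 0.03010321 -0.07569691 -0.35038744]
```

View pics/wrist5.png

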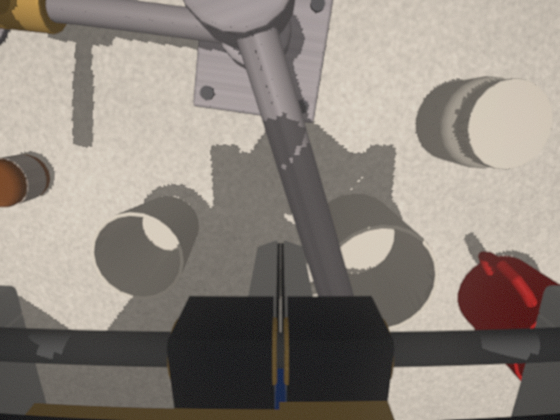

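View pics/scene5.png

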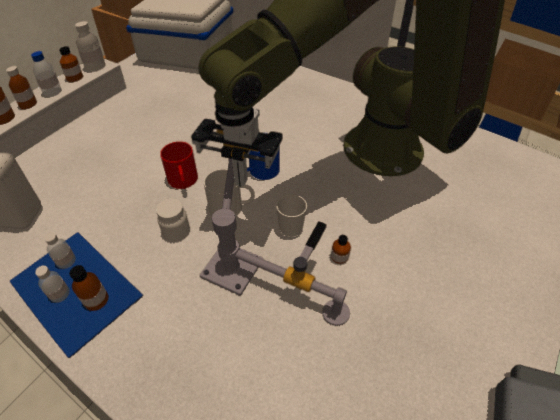

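```bash
cat > arm.py <<'E'
from h import *;import pickle,sys
def ang(f,mids):
    d=pickle.load(open(f,"rb"));s=d["s"];c=d["wrist"];W=wpose(s,c)
    p=[plane(c,u,v,170,W) for u,v in mids];v=p[-1]-p[0];C=np.array([603.5,-112.3])
    print([q.round(1) for q in p],"dir",np.arctan2(-v[1],-v[0]),"fromC",np.arctan2(-(p[-1][1]-C[1]),-(p[-1][0]-C[0])))
    C=plane(c,*mids[0],170,W)
E
python3 - <<'E'
import cv2,pickle
d=pickle.load(open("c5.pkl","rb"))
cv2.imwrite("pics/wz5.png",cv2.resize(d["wrist"]["pixels"][0:300,180:440,::-1],(520,600),interpolation=cv2.INTER_CUBIC))
E
```

```text
(no output)
```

View pics/wz5.png

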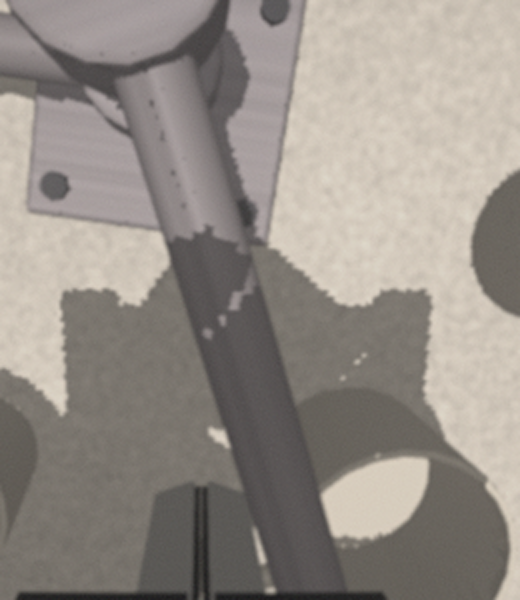

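Run:
```python
from arm import *
ang("c5.pkl",[(180+u/2-.25,v/2-.25) for u,v in [(165,100),(226,300),(283,500),(304,580)]])
```

```text
[array([ 579.1, -128.6,  170. ]), array([ 541.4, -153.5,  170. ]), array([ 497.9, -181.3,  170. ]), array([ 478.2, -193.4,  170. ])] dir 0.5708054885241213 fromC 0.5745018977969499
```

{"name": "servo_tool", "arguments": {"series": [[0,0.3,0,0,0,0],[0.1,0.6,0,0,0,0],[0.2,0.9,0,0,0,0],[0.2,1.2,0,0,0,0],[0.3,1.5,0,0,0,0],[0.4,1.7,0,0,0,0],[0.4,1.9,0,0,0,0],[0.5,2.0,0,0,0,0],[0.5,2.1,0,0,0,0],[0.5,2.1,0,0,0,0]]}}

```text
clock: 9.82
eef_pos: [492.8, -183.2, 149.4]
eef_rot: [3.141, -0.0, 0.28]
wrist_force: [-1.0, 1.6, -0.6]
finger_gap: 0.4
```

Run:
```python
from cell import *
import cv2,pickle
s=read_state();print(s["eef_pos"],s["wrist_force"])
d={}
for n in ("wrist",):
    d[n]=camera(n);cv2.imwrite(f"pics/wz6.png",cv2.resize(d["wrist"]["pixels"][0:300,180:480,::-1],(600,600),interpolation=cv2.INTER_CUBIC))
d["s"]=s;pickle.dump(d,open("c6.pkl","wb"))
```

```text
[ 492.78483423 -183.22510316  149.44312522] [-1.01577695  1.6089351  -0.57039165]
```

View pics/wz6.png

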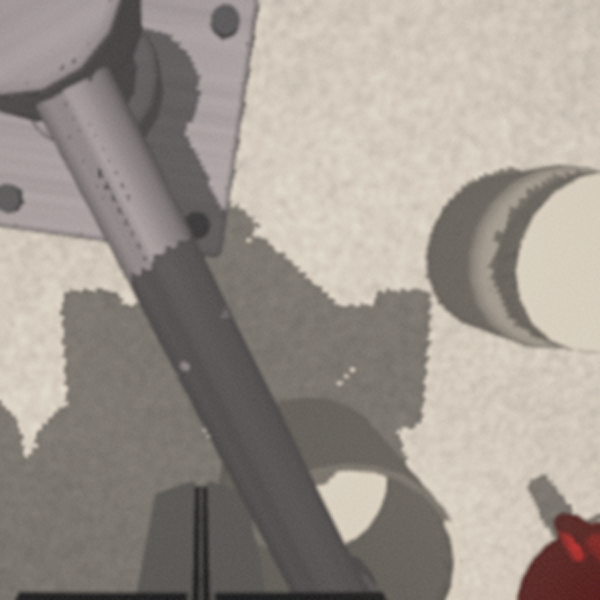

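{"name": "servo_tool", "arguments": {"series": [[-0.4,-0.8,0,0,0,0],[-1,-2,0,0,0,0],[-2,-4,0,0,0,0],[-2.5,-5,-2,0,0,0],[-2.5,-5,-5,0,0,0],[-2.5,-5,-8,0,0,0],[-4,-5,-11,0,0,0],[-7,-5,-12,0,0,0],[-10,-5,-12,0,0,0],[-10,-5,-12,0,0,0]]}}

```text
clock: 10.7
eef_pos: [379.9, -163.0, 270.5]
eef_rot: [3.139, -0.001, 0.279]
wrist_force: [0.1, -0.2, 0.3]
finger_gap: 0.4
```

{"name": "servo_tool", "arguments": {"series": [[-1,-1,0,0,0,0],[-1,-3,0,0,0,0],[-1,-6,0,0,0,0],[-1,-9,0,0,0,0],[-1,-12,0,0,0,0],[-1,-15,0,0,0,0],[-1,-18,0,0,0,0],[-1,-20,0,0,0,0],[-1,-20,0,0,0,0],[-1,-20,0,0,0,0]]}}

```text
clock: 11.53
eef_pos: [317.7, 27.5, 269.5]
eef_rot: [3.141, -0.001, 0.282]
wrist_force: [0.6, -1.4, 0.5]
finger_gap: 0.3
```

Run:
```python
from cell import *
import cv2,pickle
s=read_state();print(s["eef_pos"],s["wrist_force"])
d={}
for n in ("scene","wrist","top"):
    d[n]=camera(n);cv2.imwrite(f"pics/{n}7.png",d[n]["pixels"][:,:,::-1])
d["s"]=s;pickle.dump(d,open("c7.pkl","wb"))
t=d["top"]["pixels"][120:320,165:445,::-1]
cv2.imwrite("pics/topz7.png",cv2.resize(t,(798,570),interpolation=cv2.INTER_CUBIC))
t=d["scene"]["pixels"][130:340,140:400,::-1]
cv2.imwrite("pics/scz7.png",cv2.resize(t,(728,588),interpolation=cv2.INTER_CUBIC))
```

```text
[317.72675771  27.51769944 269.51381535] [ 0.59152417 -1.37595457  0.50210829]
```

View pics/topz7.png

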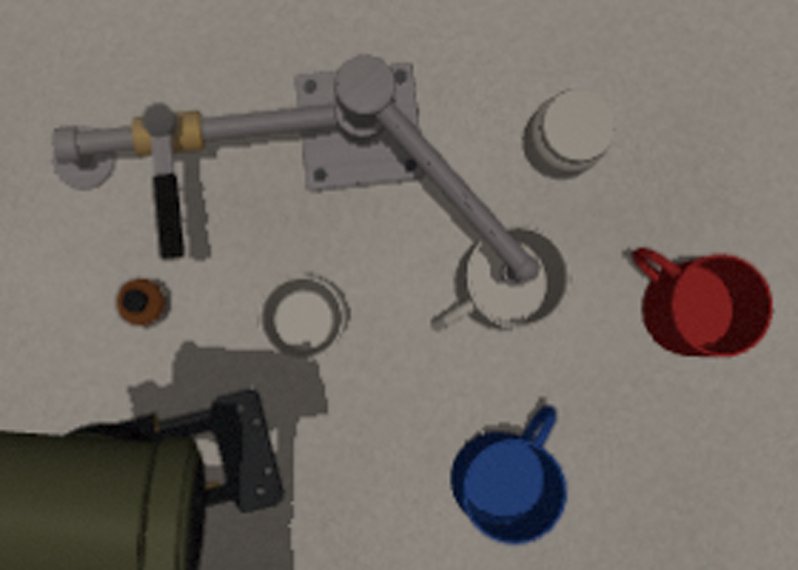

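View pics/scz7.png

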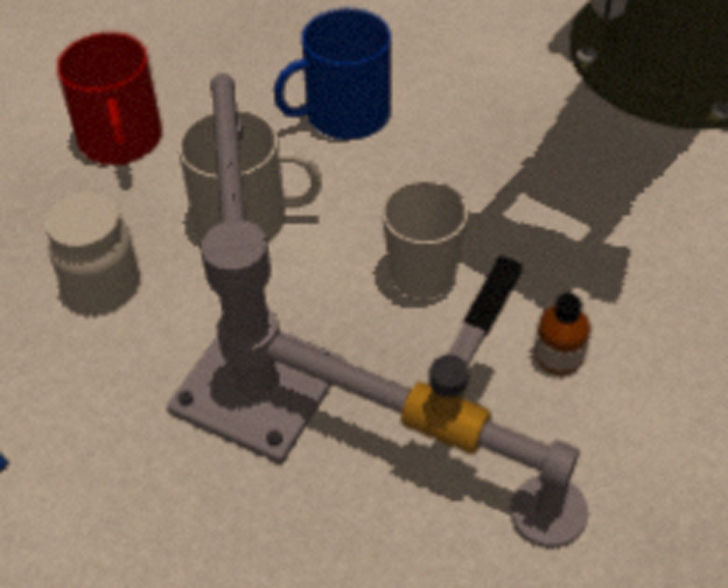

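View pics/wrist7.png

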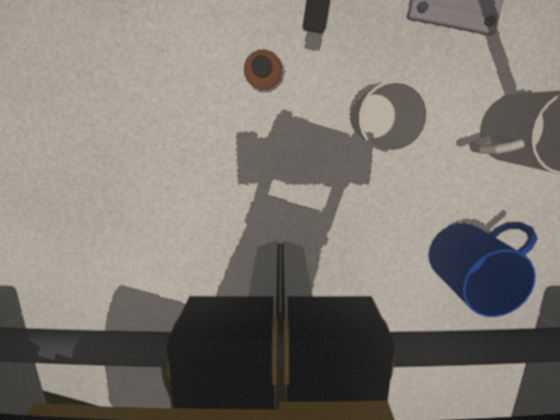

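Run:
```python
import pickle;from h import *
d=pickle.load(open("c7.pkl","rb"));t,s=d["top"],d["scene"]
T=lambda u,v:((u+.5)/2.85+165-.5,(v+.5)/2.85+120-.5)
S=lambda u,v:((u+.5)/2.8+140-.5,(v+.5)/2.8+130-.5)
np.set_printoptions(precision=1,suppress=True)
C=np.array([603.5,-112.3])
ps=[plane(t,*T(*q),172) for q in [(392,118),(425,157),(470,207),(500,242)]]
v=ps[-1]-ps[0];print(ps,"dir",np.arctan2(-v[1],-v[0])); 
for p in ps: print(np.arctan2(C[1]-p[1],C[0]-p[0]))
e=plane(t,*T(520,267),174);print("elbow",e,np.linalg.norm(e[:2]-C),np.arctan2(C[1]-e[1],C[0]-e[0]))
for q in [(235,200),(228,150)]:
  p=plane(s,*S(*q),174);print("sc",p,np.arctan2(C[1]-p[1],C[0]-p[0]))
p=[plane(t,*T(*q),100)[:2] for q in [(457,278),(567,278),(500,229),(511,328),(556,247),(470,313),(550,315)]]
def circ(p):
  p=np.array(p);x=np.linalg.lstsq(np.c_[2*p,np.ones(len(p))],(p**2).sum(1),rcond=None)[0];print("rim",x[:2],np.sqrt(x[2]+x[:2]@x[:2]),np.arctan2(C[1]-x[1],C[0]-x[0]))
circ(p)
circ([plane(s,*S(*q),100)[:2] for q in [(181,150),(278,150),(255,119),(200,121),(200,173),(260,173)]])
# crop wider
cv2.imwrite("pics/topzz.png",cv2.resize(t["pixels"][190:245,310:380,::-1],(770,605),interpolation=cv2.INTER_CUBIC)[:600])
```

```text
[array([ 578.6, -134.8,  172. ]), array([ 548.3, -161.4,  172. ]), array([ 509.8, -197.5,  172. ]), array([ 483. , -221.4,  172. ])] dir 0.7356757321573411
0.736230435177018
0.7273306618505722
0.7376760171068527
0.7357902532797318
elbow [ 463.7 -237.1  174. ] 187.37935647445056 0.7286915927255836
sc [ 562.2 -148.1  174. ] 0.7150049478998342
sc [ 523.8 -187.   174. ] 0.7530731938522571
rim [ 459.7 -242.4] 44.869800229875565 0.7356978241408294
rim [ 465.3 -244. ] 42.590272034520545 0.761414821028977
```

View pics/topzz.png

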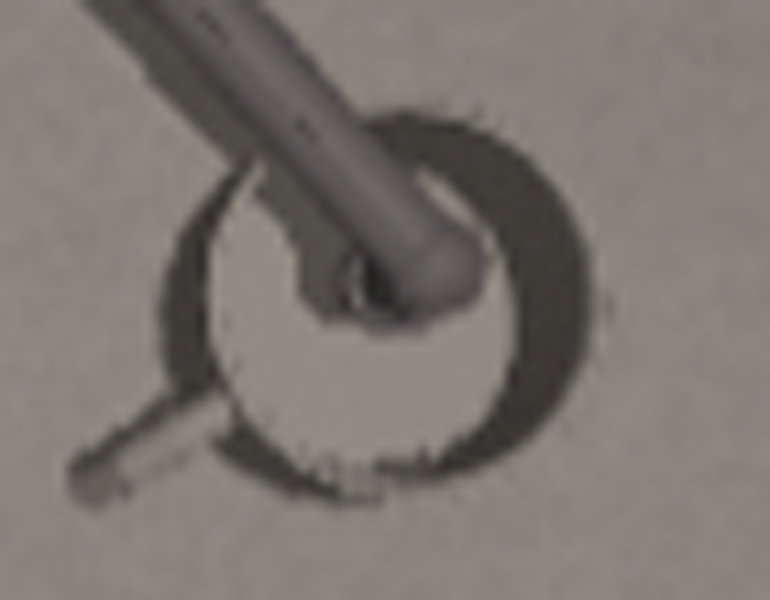

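{"name": "servo_tool", "arguments": {"series": [[-0.2,1.5,0,0,0,0],[-0.6,5,0,0,0,0],[-1,9,0,0,0,0],[-1.4,13,0,0,0,0],[-2,17,0,0,0,0],[-2.4,21,0,0,0,0],[-3,25,0,0,0,0],[-3,27.5,0,0,0,0],[-3,28,0,0,0,0],[-3,28,0,0,0,0]]}}

```text
clock: 12.52
eef_pos: [365.9, -252.3, 268.6]
eef_rot: [-3.14, 0.001, 0.276]
wrist_force: [0.3, 0.3, 0.7]
finger_gap: 0.3
```

{"name": "servo_tool", "arguments": {"series": [[0,0,0,0,0,0],[0,0,0,0,0,0],[0,0,0,0,0,0],[0,0,0,0,0,0],[0,0,0,0,0,0],[0,0,0,0,0,0],[0,0,0,0,0,0],[0,0,0,0,0,0],[0,0,0,0,0,0],[0,0,0,0,0,0]]}}

```text
clock: 13.35
eef_pos: [366.4, -250.5, 269.4]
eef_rot: [-3.142, 0.0, 0.28]
wrist_force: [-0.1, -0.2, 0.2]
finger_gap: 0.3
```

Run:
```python
from cell import *
import cv2,pickle
s=read_state();print(s["eef_pos"],s["wrist_force"])
d={"wrist":camera("wrist"),"s":s}
pickle.dump(d,open("c8.pkl","wb"))
cv2.imwrite("pics/w8.png",d["wrist"]["pixels"][:,:,::-1])
cv2.imwrite("pics/wz8.png",cv2.resize(d["wrist"]["pixels"][0:300,100:500,::-1],(800,600),interpolation=cv2.INTER_CUBIC))
```

```text
[ 366.43101847 -250.54570201  269.42576276] [-0.06302112 -0.1596193   0.1779271 ]
```

View pics/wz8.png

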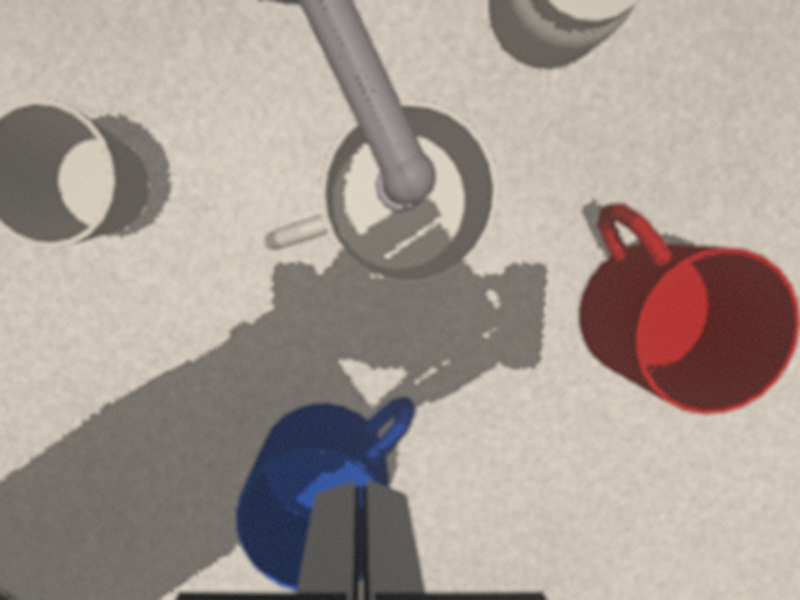

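Run:
```python
import pickle;from h import *
import numpy as np
d=pickle.load(open("c8.pkl","rb"));s=d["s"];c=d["wrist"];W=wpose(s,c)
f=lambda u,v,z:plane(c,100+(u+.5)/2-.5,(v+.5)/2-.5,z,W).round(1)
C=np.array([603.5,-112.3])
p=np.array([f(*q,100)[:2] for q in [(325,190),(493,190),(440,108),(409,278),(345,245),(475,245),(480,140),(345,138)]])
x=np.linalg.lstsq(np.c_[2*p,np.ones(len(p))],(p**2).sum(1),rcond=None)[0];print("rim",x[:2],np.sqrt(x[2]+x[:2]@x[:2]),np.arctan2(C[1]-x[1],C[0]-x[0]))
e=f(408,182,174);print("elbow",e,np.hypot(*(e[:2]-C)),np.arctan2(C[1]-e[1],C[0]-e[0]))
a=f(331,30,172);b=f(393,150,172);print("dir",a,b,np.arctan2(a[1]-b[1],a[0]-b[0]))
print("nozzle left edge",f(378,190,111),"ctr",f(401,188,111))
cv2.imwrite("pics/wzz8.png",cv2.resize(c["pixels"][45:145,250:360,::-1],(660,600),interpolation=cv2.INTER_CUBIC))
```

```text
rim [ 462.63740471 -247.86302704] 40.9511380968481 0.7662287424966147
elbow [ 461.2 -242.   174. ] 192.53929469072023 0.7391077261369962
dir [ 505.3 -199.1  172. ] [ 471.  -233.2  172. ] 0.7824741951221998
nozzle left edge [ 458.8 -232.3  111. ] ctr [ 462.7 -242.5  111. ]
```

View pics/wzz8.png

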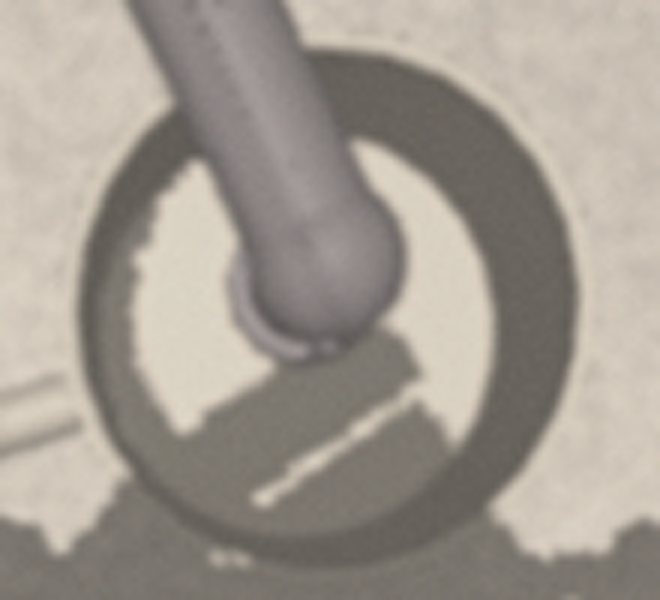

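{"name": "servo_tool", "arguments": {"series": [[1.5,-0.9,0,0,0,0],[4.5,-2.7,0,0,0,0],[7.5,-4.5,0,0,0,0],[10,-6.1,0,0,0,0],[11.9,-7.2,0,0,0,0],[11.9,-7.2,2,0,0,0],[11.9,-7.2,5,0,0,0],[11.9,-7.2,8,0,0,0],[11.9,-7.2,10.5,0,0,0],[11.9,-7.2,12,0,0,0]]}}

```text
clock: 14.23
eef_pos: [460.0, -148.0, 146.7]
eef_rot: [-3.14, 0.002, 0.28]
wrist_force: [0.5, 0.1, -0.3]
finger_gap: 0.2
```

{"name": "servo_tool", "arguments": {"series": [[0.2,0.4,0,0,0,0],[0.6,1.2,0,0,0,0],[1.0,2.0,0,0,0,0],[1.3,2.7,0,0,0,0],[1.6,3.3,0,0,0,0],[1.8,3.7,0,0,0,0],[1.9,3.8,0,0,0,0],[1.9,3.9,0,0,0,0],[2.0,4.0,0,0,0,0],[2.0,4.0,0,0,0,0]]}}

```text
clock: 15.07
eef_pos: [491.2, -181.4, 149.5]
eef_rot: [3.142, -0.0, 0.28]
wrist_force: [-0.1, 0.6, -0.4]
finger_gap: 0.5
```

{"name": "servo_tool", "arguments": {"series": [[0.0,0.1,0,0,0,0],[0.1,0.2,0,0,0,0],[0.1,0.3,0,0,0,0],[0.2,0.4,0,0,0,0],[0.2,0.5,0,0,0,0],[0.2,0.5,0,0,0,0],[0.2,0.5,0,0,0,0],[0.2,0.5,0,0,0,0],[0.2,0.5,0,0,0,0],[0.2,0.5,0,0,0,0]]}}

```text
clock: 15.9
eef_pos: [494.5, -185.6, 149.5]
eef_rot: [3.142, -0.0, 0.28]
wrist_force: [-1.2, 1.7, -0.5]
finger_gap: 0.1
```

Contact made at the planned place. Retreat the same way and look from the same viewpoint.

{"name": "servo_tool", "arguments": {"series": [[-0.3,-0.6,0,0,0,0],[-0.8,-1.6,0,0,0,0],[-1.6,-3.2,0,0,0,0],[-2.2,-4.5,-2,0,0,0],[-2.2,-4.5,-5,0,0,0],[-2.2,-4.5,-8,0,0,0],[-2.2,-4.5,-11,0,0,0],[-3,-4.5,-12,0,0,0],[-6,-2.5,-12,0,0,0],[-9,-0.5,-12,0,0,0]]}}

```text
clock: 16.73
eef_pos: [405.9, -205.6, 269.6]
eef_rot: [3.141, -0.001, 0.283]
wrist_force: [0.0, -2.1, 0.3]
finger_gap: 0.6
```

{"name": "servo_tool", "arguments": {"series": [[-1,0.8,0,0,0,0],[-3,2.4,0,0,0,0],[-5.2,3.5,0,0,0,0],[-5.2,3.5,0,0,0,0],[-5.2,3.5,0,0,0,0],[-5.2,3.5,0,0,0,0],[-5.2,3.5,0,0,0,0],[-5.2,3.5,0,0,0,0],[-5.2,3.5,0,0,0,0],[-5.2,3.5,0,0,0,0]]}}

```text
clock: 17.57
eef_pos: [366.6, -253.4, 269.4]
eef_rot: [-3.142, 0.0, 0.281]
wrist_force: [-1.2, 1.5, -0.0]
finger_gap: 0.2
```

Run:
```python
from cell import *
import cv2,pickle
s=read_state();print(s["eef_pos"],s["wrist_force"])
d={n:camera(n) for n in("wrist","top","scene")};d["s"]=s
pickle.dump(d,open("c9.pkl","wb"))
cv2.imwrite("pics/scene9.png",d["scene"]["pixels"][:,:,::-1])
cv2.imwrite("pics/wz9.png",cv2.resize(d["wrist"]["pixels"][0:300,100:500,::-1],(800,600),interpolation=cv2.INTER_CUBIC))
```

```text
[ 366.55369574 -253.38380966  269.3947723 ] [-1.20103862  1.47126906 -0.04879508]
```

View pics/wz9.png

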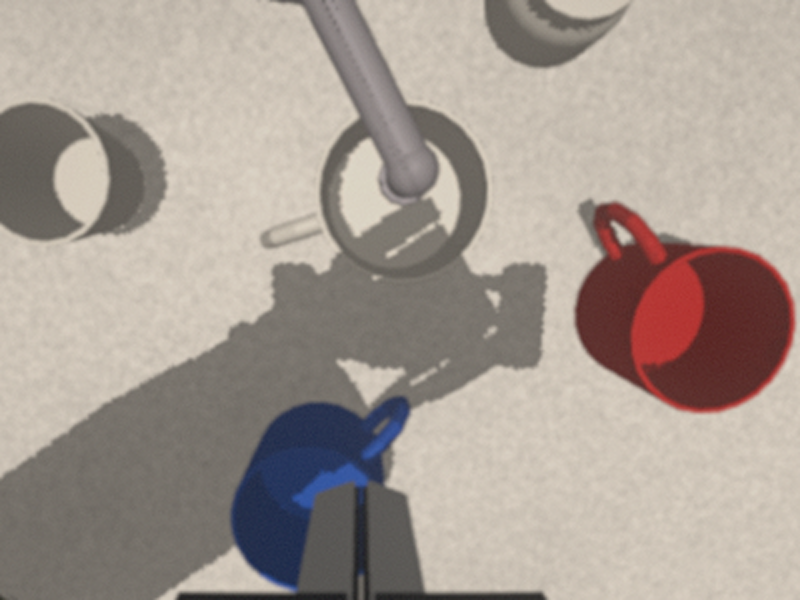

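View pics/scene9.png

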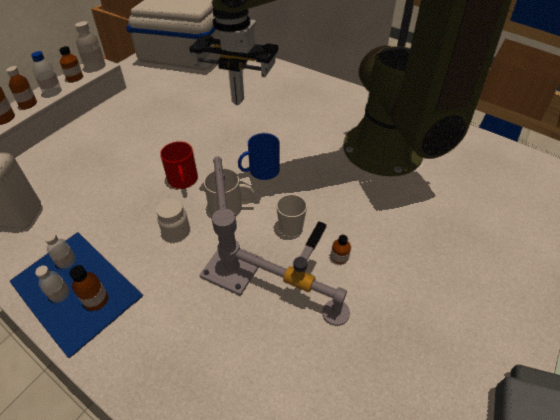

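Run:
```python
from h import *;import pickle
d=pickle.load(open("c9.pkl","rb"));s=d["s"];c=d["wrist"];W=wpose(s,c)
f=lambda u,v,z:plane(c,100+(u+.5)/2-.5,(v+.5)/2-.5,z,W).round(1)
print("rim",f(404,191,100),"nozzle edge",f(379,189,111),"nozzle",f(402,187,111))
from cell import *
print(sign_off())
```

```text
rim [ 462.6 -247.5  100. ] nozzle edge [ 459.5 -235.4  111. ] nozzle [ 463.3 -245.6  111. ]
the job is handed in; nothing more can be done
None
```

The station is ready: the tap is shut against its stop and the spout's nozzle hangs over the middle of the jug's mouth. I handed the job in at about 17.6 s, with the arm clear of everything.

- **Tap:** I pushed the lever round first, with the closed fingertips, until it hit its stop. The image then gave 1.569 rad between lever and pipe, against 1.571 for fully shut. The wrist force peaked at about 61 N at the stop, more than I meant to use. It was the fingertips pressing on the lever, not the arm or the gripper's body, and it stayed under the 120 N wrist limit.
- **Spout:** I pushed its arm round with the closed fingertips. The first push left the nozzle about 4 to 5 mm short, so I gave it one small extra nudge.
- **Last check:** From the wrist camera, the nozzle is about 2 mm from the centre of the jug's mouth. Before the nudge, the three cameras' readings of the jug's direction spread over about 0.03 rad, about 5 mm at the nozzle, so the true error could be a few mm either way.
- **Containers:** The jug, beaker, pot and sample bottle look unmoved in the last pictures; I did not measure them again.

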